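# Lift the round rice cake out of the tray with tongs

## Robot

A 7-joint arm with a two-finger parallel gripper is mounted at the origin on the work surface. World frame = base frame: x ahead of the robot, y to its left, z up, the work surface at z = 0. Lengths are in m, angles in degrees, forces in N, time in s.
With the tool pointing down it reaches from about 0.425 to 0.875 m from the base axis. Payload 4.7 kg.
Tool frame: the origin (TCP) lies midway between the tips of the shut fingers; the grasp point (between the pads) lies 19 mm behind it; z points along the fingers, y is the line along which they close (so a half turn about z gives the same grasp; the last joint's range is limited). The gripper opens to 87 mm and grips with 3 to 60 N. Pads are 19 mm wide; open, the fingers measure 117 mm over their backs; the gripper's body (75 mm by 190 mm) begins 51 mm behind the grasp point.
Start: joints at [-72.817, 18.392, -4.016, 83.108, 1.295, 78.541, -3.26], TCP at [0.183, 0.624, 0.223] pointing down, gripper open.
Joint ranges: [-163.93, 163.93], [-17.29, 119.83], [-79.2, 71.16], [3.27, 140.29], [-89.18, 269.18], [5.43, 117.66], [-154.24, 154.24]. Speed limits (degrees/s): [147.25, 147.25, 180, 180, 180, 180, 180].

## Interface

Orientations are given as [roll, pitch, yaw] about the fixed x, y, z axes, in that order (R = Rz(yaw) Ry(pitch) Rx(roll)).
In Python, from cell import env, viewer, boxes_of, masks_of gives the robot as it stands. The module is installed in compiled form; this text tells all that it offers.
- The arm moves only by the tool apply_moves, never from a script. Its argument "moves" is a list of rows, each a list of 7 numbers: the shift along the tool's x, y, z scaled (see below), then the turn, a rotation vector about the tool's x, y, z scaled (see below), then the opening, from 0 (shut) to 1 (fully open). A call has 1 to 20 rows; each row is the pose to reach, as a shift and turn from the pose commanded when the call began, along the tool's axes at that moment; what a row does not reach only later rows make up. The controller multiplies each number of a shift by 0.2 m and each number of a turn by 1.5 rad. A row lasts 1/10 s, in which the tool goes at most 50 mm and 8.59 degrees, less where a joint would pass 70% of its speed; a pose out of reach is approached as far as the arm can. A call with a number of a shift or a turn outside -1 to 1 is refused whole. A call with a gripper value outside its range is refused whole. The fingers move at their own pace and stop on an object; "grip_force" is the grip in N (left out, the last holds). Time passes only in rows, so rows that repeat a pose let the fingers close. It gives the time, the measured TCP pose, the force, the opening and the grip force at its end, in the units of the state.
- env.get_obs(): the state, without advancing time (a new reading comes with each control period).
- viewer.read_camera(name): name is "scene" or "top" or "wrist"; returns the picture (400x640x3 uint8, red, green, blue); there is no depth.
- viewer.get_calibration(name): a dict with "fov_y" (degrees; the focal length in pixels is half the picture's height over the tangent of half this angle, whatever the lens; pixels are square), "cx", "cy" (the principal point, pixels), "position" and "orientation" of the camera in the world. Camera axes: x right, y up, looking along -z (the intrinsics and any distortion apply to the point x, -y, -z); pixel columns grow to the right and rows downward; lengths in m; the calibration is good to about 2 mm. A picture is of the moment at which its call begins: read the wrist's pose just before it. get_calibration takes no time and is no camera call; for the wrist camera it gives the pose at the moment of the call.
- env.sign_off(): hands the job in; it is judged then, once.
Trained networks look in the newest picture that a camera, given by its name, has taken for a name from the list of things; names that differ only in an ending like _2 or _b are one class to them, and where a whole thing is asked for, a point or a joint stands for the part that bears it (a point fixed in the world has none). Each returns a list of dicts, best first, with "conf" (0 to 1); they miss things now and then, are a little off and sometimes report something else, mostly with a low value. They report only what shows in the picture. A call takes as long as a camera call. They do not tell look-alikes from the thing itself.
- boxes_of(camera, target): "location" ([column, row] in pixels, amid what is visible of it).
- masks_of(camera, target): "pixels" (400x640 bool, what is visible of it) and "location" ([column, row] in pixels, amid what is visible of it).
The state is a dict: "time_s": time; "qpos": joint angles; "joint_velocities": joint speeds; "effort": joint torques, N m; "tool_pos": TCP position; "tool_rot": TCP orientation; "force": force on the tool from outside, world axes, zero at the start; "wrist_torque": the same for the moment, N m; "grip_width": finger opening in m; "grasp_force": force on a finger pad.
Only numpy, scipy, OpenCV 4.12 (cv2) and the standard library are available. Lean on these libraries where they do the work, as an engineer would, in place of code of your own. Each camera call takes 0.05 s, during which the arm holds its last target. There are 200 camera calls.

## Task

At the market stall, take the tongs from their rest, close them on the one round rice cake in the steel tray and lift it out of the tray, without touching it with the robot's own fingers and leaving the two long cakes and the other things where they are. Finish while still holding the cake in the squeezed tongs, still, about a hand's breadth (10 cm) or more above where it lay; do not put anything down.

Things in the scene. Friction and masses are not known exactly. Their poses are not given: they have to be found in the camera images.
- tongs_grip (a point): Middle between the two black grips of the steel spring tongs, half-way up the grips (each 52 mm long, 22 mm tall; 56 mm over their outsides when open). x runs along the tongs to the jaws, y across them (closing direction), z up. The tongs balance within 15 mm of it. Squeeze the grips from both sides, for instance with a gripper reaching down from above.
- tongs_jaws (a point): Middle between the two open jaws, 100 mm ahead (x) of and 38 mm below tongs_grip, same axes; fixed to the left arm. The jaws are upright steel plates hanging from the arms, 32 mm long (x), 3 mm thick, from 18 mm below this point to 48 mm above it; open, they stand 66 mm apart inside, 72 mm outside.
- tongs_arm (a joint): Closing angle (rad), pivot 100 mm behind tongs_grip: 0 open, 0.28 shut; the jaw gap shrinks 2 mm per 0.01 rad, so about 0.11 on the round cake. Spring: squeezing the grips starts to close them at about 7 N (9 N at 0.1 rad), so a grip of 5 N carries the tongs open; about half of any squeeze beyond that reaches the jaws; 20 to 30 N holds the cake.
- tongs: The whole tongs, 220 mm long, about 150 g, lying level on their rest, arms side by side; origin 56 mm below tongs_grip, at the level of the jaws' lower edges, same axes (they belong to the left arm, which carries the other on a pivot).
- rest: Fixed rest of the tongs: wooden board 260 mm (x) by 110 mm by 5 mm, on which the jaws stand; a wooden block 55 by 75 by 46 mm on it, from 56 to 111 mm behind the origin (-x), carries the rear of the arms. Origin under the board's centre; tongs_grip lies about 61 mm above it.
- tray: Fixed steel tray, 135 mm (its x) by 300 mm (its y), walls 20 mm high, floor and walls 3 mm thick; origin under its centre. The three cakes stand in one row along its y, about 92 mm apart, in any order.
- cake: The round rice cake to lift: firm puck, 44 mm diameter, 36 mm tall, 60 g or so; origin at the centre of its underside, z along its axis.
- cake_center (a point): Centre of the round cake, half-way up (18 mm above its underside).
- loaf0_center (a point): Centre of a long cake (stays): 72 mm (x, about along the tray's x) by 40 mm by 33 mm tall.
- loaf1_center (a point): Centre of the other long cake (stays), same size.
- jar: Amber glass jar, 60 mm diameter, 100 mm tall, off to one side; bystander. Origin at the centre of its underside.
- bowl: White bowl, 110 mm diameter, 50 mm tall, off to one side; bystander. Origin at the centre of its underside.
Mind the look-alikes: they are no part of the job. What is shaped like the cake but green is not meant.

How it is judged:
By the outcome, as a careful person would: the job done as asked, in the order asked, and still so for the second after the job is handed in, while the arm keeps its last pose, push and grip.
It also fails if it takes over 46 s, if anything falls off the work surface, if the arm or the gripper's body presses on something with over 40 N, if the wrist force passes 120 N, or if a joint passes its speed limit or range.

## Working session

There is one attempt and no reset: what is moved stays moved. The work goes in short steps, Python scripts to look and compute and a tool call to move; the robot and the scene stay as the last step left them, time stands still between calls to the robot, and variables do not carry over. Pictures are saved under pics/ and viewed, at most 10 in all, crops included, and the job is handed in when it is done.

Besides the shell and the picture viewer there is one more tool, called after "Emit:" by a JSON object that holds its "method" and its "body". apply_moves: Moves the arm, as the interface text tells. Shifts and turns lie within -1 to 1; 1 stands for 0.2 m of shift or 1.5 rad of turn. Its arguments: {"type":"object","properties":{"moves":{"type":"array","items":{"type":"array","items":{"type":"number","minimum":-1,"maximum":1}}},"grip_force":{"type":"number"}},"required":["moves"]}

```bash
mkdir -p pics; cat > h.py <<'E'
import numpy as np, cv2
from scipy.spatial.transform import Rotation as R
from cell import env, viewer, boxes_of, masks_of
def save(cam,name):
    im=viewer.read_camera(cam); cv2.imwrite(f'pics/{name}.png',im[:,:,::-1]); return im
def ray(c,px):
    f=200/np.tan(np.radians(c['fov_y'])/2)
    d=np.array([(px[0]-c['cx'])/f,-(px[1]-c['cy'])/f,-1.])
    o=np.array(c['orientation'])
    M=o if o.shape==(3,3) else (R.from_euler('xyz',o,degrees=True).as_matrix() if o.size==3 else None)
    return np.array(c['position']),M@d
def atz(c,px,z):
    p,d=ray(c,px); return p+d*(z-p[2])/d[2]
E
python3 - <<'E'
from h import *
np.set_printoptions(precision=4,suppress=True)
a=save('top','top0'); b=save('scene','scene0')
for n in('top','scene'):
    print(viewer.get_calibration(n))
Z=dict(cake=.036,loaf0_center=.036,tongs=.06,tongs_jaws=.03,tongs_grip=.08,rest=.005,tray=.01,jar=.1,bowl=.05)
c=viewer.get_calibration('top')
for t in Z:
    for r in boxes_of('top',t)[:4]: print(t,round(r['conf'],2),np.round(r['location']),atz(c,r['location'],Z[t]))
print(env.get_obs())
E
```

```text
{'fov_y': 55.18631774800544, 'cx': 318.32199021776677, 'cy': 196.64536991781796, 'position': array([0.4505, 0.0142, 0.9881]), 'orientation': array([  9.3649,  -1.355 , -91.3982])}
{'fov_y': 56.68626101463244, 'cx': 318.62962881481616, 'cy': 200.22362360007165, 'position': array([ 1.0174, -0.5011,  0.9175]), 'orientation': array([37.7893,  0.4853, 38.8843])}
cake 0.85 [221. 211.] [0.5747 0.2313 0.036 ]
cake 0.71 [242. 149.] [0.7342 0.181  0.036 ]
cake 0.57 [176. 257.] [0.4651 0.3394 0.036 ]
loaf0_center 0.81 [260. 206.] [0.587  0.1347 0.036 ]
loaf0_center 0.5 [222. 210.] [0.5772 0.2283 0.036 ]
tongs 0.69 [382. 214.] [ 0.556  -0.1662  0.06  ]
tongs_jaws 0.76 [383. 214.] [ 0.5614 -0.1759  0.03  ]
tongs_grip 0.72 [261. 205.] [0.5828 0.1263 0.08  ]
tongs_grip 0.62 [381. 219.] [ 0.542  -0.1588  0.08  ]
rest 0.73 [368. 219.] [ 0.5501 -0.1388  0.005 ]
tray 0.7 [252. 207.] [0.5875 0.1587 0.01  ]
tray 0.35 [370. 216.] [ 0.5582 -0.1436  0.01  ]
jar 0.77 [130. 209.] [0.5774 0.4263 0.1   ]
bowl 0.76 [496. 194.] [ 0.602  -0.4577  0.05  ]
{'time_s': 0.55, 'qpos': array([-72.819 ,  18.391 ,  -4.0164,  83.108 ,   1.296 ,  78.5412,
        -3.2595]), 'joint_velocities': array([-0.0221,  0.1052,  0.0258,  0.0048, -0.0985,  0.0201,  0.1014]), 'effort': array([ -0.0001, -49.0707,  -0.4024, -31.2548,  -0.0637,   0.0342,
         0.    ]), 'tool_pos': array([0.1833, 0.6236, 0.2226]), 'tool_rot': array([179.995 ,   0.0037, 163.6287]), 'force': array([0.4138, 0.3877, 0.0957]), 'wrist_torque': array([ 0.0324,  0.0037, -0.0297]), 'grasp_force': 0.0, 'grip_width': 0.08704090858389363}
```

```bash
python3 - <<'E'
import cv2
a=cv2.imread('pics/top0.png')[120:290,150:430]
cv2.imwrite('pics/top0c.png',cv2.resize(a,(784,476),interpolation=cv2.INTER_CUBIC))
E
```

```text
(no output)
```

View pics/top0c.png

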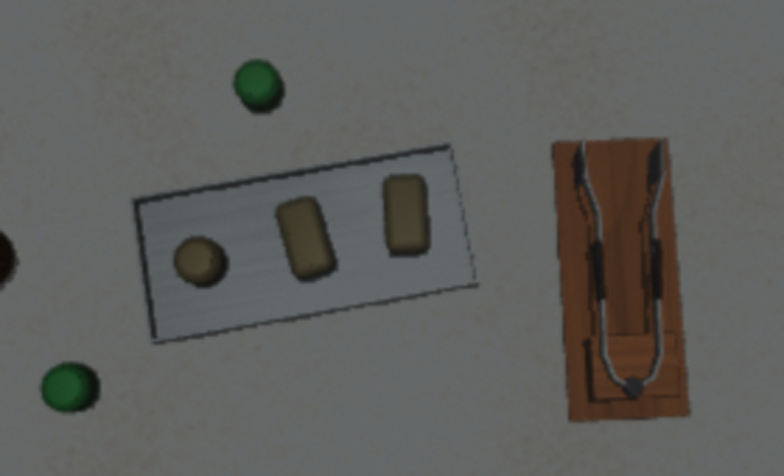

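View pics/scene0.png

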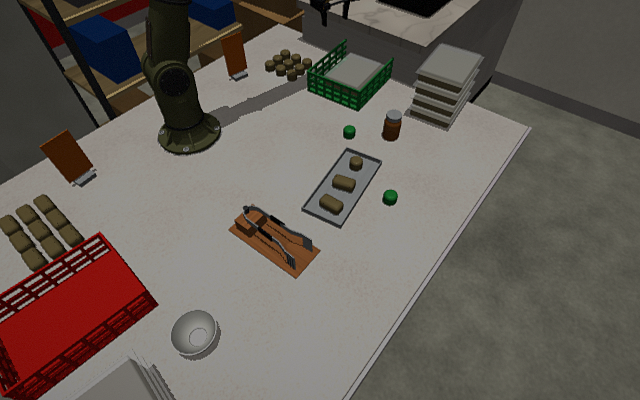

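The round cake is at about (222,213) in the top view, at the jar end of the row. The green pucks at about (243,150) and (175,258) are look-alikes. The tongs lie on their rest with the grips near (364,216) and (385,216), jaws pointing away from the robot.

```bash
python3 - <<'E'
from h import *
np.set_printoptions(precision=4,suppress=True)
c=viewer.get_calibration('top'); print(c.keys())
P=dict(gl=(599,270,.072),gr=(657,270,.072),piv=(633,386,.065),jl=(581,163,.071),jr=(658,163,.071),
 b1=(553,142,.005),b2=(667,139,.005),b3=(689,415,.005),b4=(570,421,.005),t1=(135,200,.02),t2=(449,147,.02),t3=(477,285,.02),t4=(155,342,.02),cake=(200,258,.039),l1=(303,236,.036),l2=(405,212,.036))
W={k:atz(c,(150+u/2.8,120+v/2.8),z) for k,(u,v,z) in P.items()}
for k in W: print(k,W[k])
y=lambda a,b:np.degrees(np.arctan2(*(W[b]-W[a])[1::-1]))
print('board',y('b4','b1'),y('b3','b2'),'tray x',y('t4','t1'),y('t3','t2'),'tray y',y('t2','t1')-90,y('t3','t4')-90)
print('tongs',y('gr','gl')-90,y('jr','jl')-90, (W['gl']+W['gr'])/2,(W['jl']+W['jr'])/2)
o=env.get_obs();Rt=R.from_euler('xyz',o['tool_rot'],degrees=True).as_matrix();print(Rt)
w=viewer.get_calibration('wrist');print(w)
E
```

```text
dict_keys(['fov_y', 'cx', 'cy', 'position', 'orientation'])
gl [ 0.5504 -0.12    0.072 ]
gr [ 0.5493 -0.1702  0.072 ]
piv [ 0.4511 -0.1458  0.065 ]
jl [ 0.6451 -0.1085  0.071 ]
jr [ 0.6438 -0.1763  0.071 ]
b1 [ 0.6798 -0.0917  0.005 ]
b2 [ 0.6807 -0.1998  0.005 ]
b3 [ 0.4239 -0.2059  0.005 ]
b4 [ 0.4213 -0.0975  0.005 ]
t1 [0.6294 0.2936 0.02  ]
t2 [0.6734 0.0065 0.02  ]
t3 [ 0.5449 -0.0162  0.02  ]
t4 [0.5002 0.2725 0.02  ]
cake [0.5724 0.2295 0.039 ]
l1 [0.5907 0.1389 0.036 ]
l2 [0.6106 0.0475 0.036 ]
board 1.301461751056633 1.3643215667768038 tray x 9.277348698463625 10.003896926542387 tray y 8.720094998913837 8.789571017806225
tongs -1.246133359005853 -1.1072317746281755 [ 0.5499 -0.1451  0.072 ] [ 0.6444 -0.1424  0.071 ]
[[-0.9595  0.2819  0.0001]
 [ 0.2819  0.9595  0.0001]
 [-0.0001  0.0001 -1.    ]]
{'fov_y': 61.17826823835567, 'cx': 322.2370961058814, 'cy': 203.79358526228395, 'position': array([0.118 , 0.6419, 0.3849]), 'orientation': array([-14.2736,  -0.0783,  73.5012])}
```

Emit:
{"method": "apply_moves", "body": {"moves": [[-0.2,-0.2,0,0,0,-0.05,1],[-0.4,-0.45,0,0,0,-0.1,1],[-0.55,-0.6,0,0,0,-0.15,1],[-0.7,-0.78,0,0,0,-0.207,1],[-0.8,-0.9,0,0,0,-0.207,1],[-0.9,-1,0,0,0,-0.207,1],[-0.9,-1,0,0,0,-0.207,1]]}}

```text
time_s: 1.25
tool_pos: [0.3026, 0.3771, 0.2232]
tool_rot: [-180.0, 0.1, -179.0]
force: [0.2, -0.4, 0.1]
grip_width: 0.0875
grasp_force: 0.0
```

Emit:
{"method": "apply_moves", "body": {"moves": [[-0.1,-0.23,0,0,0,0,1],[-0.2,-0.46,0,0,0,0,1],[-0.3,-0.69,0,0,0,0,1],[-0.4,-0.9,0,0,0,0,1],[-0.45,-1,0,0,0,0,1]]}}

```text
time_s: 1.75
tool_pos: [0.3961, 0.18, 0.2231]
tool_rot: [180.0, 0.1, -178.8]
force: [-0.2, 0.1, -0.1]
grip_width: 0.0874
grasp_force: 0.0
```

Emit:
{"method": "apply_moves", "body": {"moves": [[-0.1,-0.23,0,0,0,0,1],[-0.2,-0.46,0,0,0,0,1],[-0.3,-0.69,0,0,0,0,1],[-0.4,-0.9,0,0,0,0,1],[-0.45,-1,0,0,0,0,1]]}}

```text
time_s: 2.25
tool_pos: [0.491, -0.0183, 0.2232]
tool_rot: [-179.9, 0.1, -178.8]
force: [0.5, -0.3, 0.5]
grip_width: 0.087
grasp_force: 0.0
```

Emit:
{"method": "apply_moves", "body": {"moves": [[-0.1,-0.2,0,0,0,0,1],[-0.2,-0.4,0,0,0,0,1],[-0.28,-0.56,0,0,0,0,1],[-0.3,-0.62,0,0,0,0,1],[-0.3,-0.62,0,0,0,0,1],[-0.3,-0.62,0,0,0,0,1]]}}

```text
time_s: 2.85
tool_pos: [0.5526, -0.1355, 0.2223]
tool_rot: [180.0, -0.0, -178.5]
force: [0.1, 0.2, -0.5]
grip_width: 0.0869
grasp_force: 0.0
```

```bash
python3 - <<'E'
from h import *
w=viewer.get_calibration('wrist'); save('wrist','w1'); print(w,env.get_obs()['tool_pos'],env.get_obs()['tool_rot'],env.get_obs()['qpos'])
for t in('tongs_grip','tongs_jaws','tongs'):
    for r in masks_of('wrist',t)[:2]: print(t,r['conf'],r['location'],r['pixels'].sum())
E
```

```text
{'fov_y': 61.17826823835567, 'cx': 322.2370961058814, 'cy': 203.79358526228395, 'position': array([ 0.48478932, -0.13803907,  0.38460597]), 'orientation': array([-14.26897308,  -0.13013231,  91.35017858])} [ 0.55259422 -0.13494989  0.2223707 ] [ 1.79938734e+02 -1.52059411e-02 -1.78457157e+02] [-25.88125343   9.82452689  41.69970027  96.31498973  -6.76103662
  76.44175387 108.536946  ]
tongs_grip 0.58 [292.2, 160.8] 2287
tongs_jaws 0.7 [334.1, 164.8] 2574
tongs 0.78 [336.3, 163.5] 2262
tongs 0.66 [26.2, 205.0] 3168
```

View pics/w1.png

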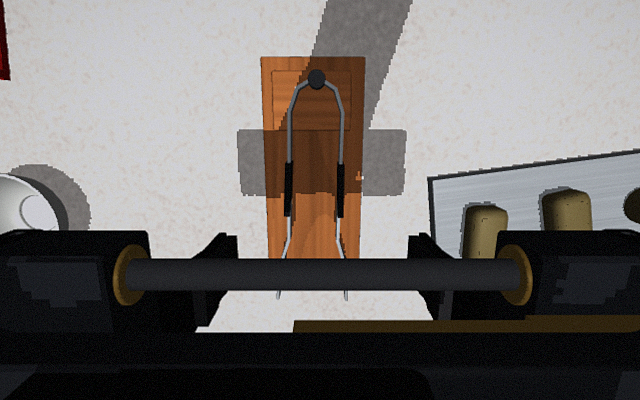

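The wrist view shows the tongs below the open fingers: grips at columns 289 and 340, rows 162–217, pivot at (316,79).

```bash
python3 - <<'E'
from h import *
np.set_printoptions(precision=4,suppress=True)
w=viewer.get_calibration('wrist')
for px in((288.5,162),(288.5,217),(340.5,162),(340.5,217),(316,79),(314.5,190)): print(px,atz(w,px,.072))
E
```

```text
(288.5, 162) [ 0.5252 -0.1672  0.072 ]
(288.5, 217) [ 0.5783 -0.1672  0.072 ]
(340.5, 162) [ 0.524  -0.1191  0.072 ]
(340.5, 217) [ 0.577  -0.1171  0.072 ]
(316, 79) [ 0.4521 -0.1433  0.072 ]
(314.5, 190) [ 0.5511 -0.1426  0.072 ]
```

Emit:
{"method": "apply_moves", "body": {"moves": [[0.007,-0.043,0.1,0,0,0,1],[0.007,-0.043,0.25,0,0,0,1],[0.007,-0.043,0.42,0,0,0,1],[0.007,-0.043,0.58,0,0,0,1],[0.007,-0.043,0.72,0,0,0,1],[0.007,-0.043,0.83,0,0,0,1],[0.007,-0.043,0.9,0,0,0,1],[0.007,-0.043,0.9,0,0,0,1],[0.007,-0.043,0.9,0,0,0,1]], "grip_force": 5}}

```text
time_s: 3.95
tool_pos: [0.5519, -0.1453, 0.0433]
tool_rot: [180.0, 0.1, -178.6]
force: [0.9, -0.7, 0.9]
grip_width: 0.087
grasp_force: 0.0
```

Emit:
{"method": "apply_moves", "body": {"moves": [[0,0,0,0,0,0,0.6],[0,0,0,0,0,0,0.6],[0,0,0,0,0,0,0.5],[0,0,0,0,0,0,0.5],[0,0,0,0,0,0,0.5],[0,0,0,0,0,0,0.5]], "grip_force": 5}}

```text
time_s: 4.55
tool_pos: [0.5515, -0.1452, 0.0428]
tool_rot: [180.0, 0.0, -178.6]
force: [-0.5, 0.3, 2.2]
grip_width: 0.0568
grasp_force: 5.0
```

Emit:
{"method": "apply_moves", "body": {"moves": [[0,0,-0.03,0,0,0,0.5],[0,0,-0.08,0,0,0,0.5],[0,0,-0.16,0,0,0,0.5],[0,0,-0.26,0,0,0,0.5],[0,0,-0.36,0,0,0,0.5],[0,0,-0.45,0,0,0,0.5],[0,0,-0.5,0,0,0,0.5],[0,0,-0.5,0,0,0,0.5]]}}

```text
time_s: 5.35
tool_pos: [0.5525, -0.146, 0.1448]
tool_rot: [-180.0, 0.2, -178.6]
force: [0.2, -0.5, -1.3]
grip_width: 0.0565
grasp_force: 5.0
```

Emit:
{"method": "apply_moves", "body": {"moves": [[0.01,0.05,0,0,0,0,0.5],[0.03,0.15,0,0,0,0,0.5],[0.06,0.3,0,0,0,0,0.5],[0.09,0.45,0,0,0,0,0.5],[0.12,0.6,0,0,0,0,0.5],[0.15,0.75,0,0,0,0,0.5],[0.18,0.88,0,0,0,0,0.5],[0.2,0.96,0,0,0,0,0.5],[0.2,1,0,0,0,0,0.5]]}}

```text
time_s: 6.25
tool_pos: [0.5046, 0.056, 0.1414]
tool_rot: [180.0, -0.1, -178.4]
force: [-0.4, -0.7, -1.7]
grip_width: 0.0566
grasp_force: 5.0
```

Emit:
{"method": "apply_moves", "body": {"moves": [[0.02,0.1,0,0,0,-0.01,0.5],[0.05,0.25,0,0,0,-0.03,0.5],[0.08,0.4,0,0,0,-0.05,0.5],[0.12,0.54,0,0,0,-0.07,0.5],[0.16,0.66,0,0,0,-0.085,0.5],[0.19,0.75,0,0,0,-0.09,0.5],[0.2,0.78,0,0,0,-0.09,0.5],[0.2,0.78,0,0,0,-0.09,0.5],[0.2,0.78,0,0,0,-0.09,0.5]]}}

```text
time_s: 7.15
tool_pos: [0.4629, 0.2072, 0.1425]
tool_rot: [-180.0, 0.0, -170.9]
force: [-0.2, -0.5, -2.1]
grip_width: 0.0563
grasp_force: 5.0
```

```bash
python3 - <<'E'
from h import *
np.set_printoptions(precision=4,suppress=True)
save('wrist','w2');a=save('top','top2');save('scene','scene2')
b=cv2.imread('pics/top2.png')[140:280,160:360]; b=cv2.resize(b,(600,420),interpolation=cv2.INTER_CUBIC)
s=cv2.imread('pics/scene2.png')[110:250,260:460]; s=cv2.resize(s,(600,420),interpolation=cv2.INTER_CUBIC)
cv2.imwrite('pics/top2c.png',b);cv2.imwrite('pics/scene2c.png',s)
o=env.get_obs();print(o['tool_pos'],o['tool_rot'],o['grip_width'],o['qpos'])
E
```

```text
[0.463  0.2071 0.1426] [-179.9818    0.0076 -170.9774] 0.0564152140412014 [-51.2098   4.0684  25.2178 109.8982  -1.8685  66.4293  73.7223]
```

View pics/top2c.png

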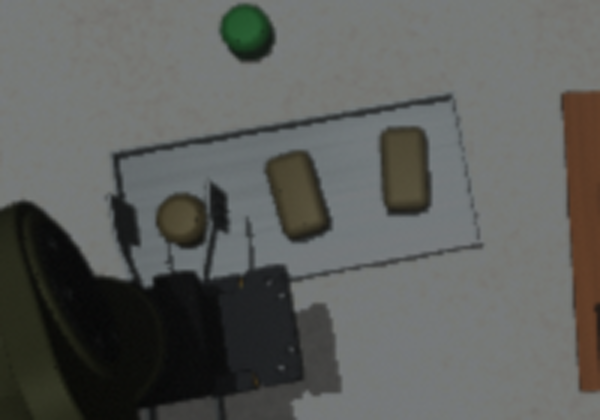

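View pics/scene2c.png

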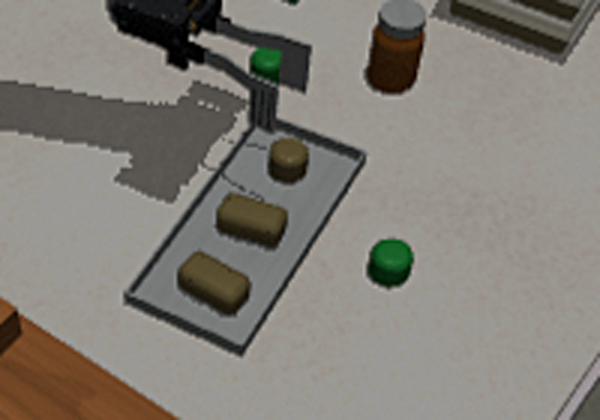

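The tongs hang open in the gripper with the jaws above the round cake in top-view column direction. The cake sits at crop (181,218), with the jaws at crop (125,220) and (219,207). I'll check that against projected jaw corners.

```bash
python3 - <<'E'
from h import *
np.set_printoptions(precision=4,suppress=True)
def proj(c,p):
    M=R.from_euler('xyz',c['orientation'],degrees=True).as_matrix();f=200/np.tan(np.radians(c['fov_y'])/2)
    q=M.T@(np.array(p)-c['position']);return np.array([c['cx']-f*q[0]/q[2],c['cy']+f*q[1]/q[2]])
c=viewer.get_calibration('top');sc=viewer.get_calibration('scene')
o=env.get_obs();yaw=np.radians(o['tool_rot'][2]+180)
g=o['tool_pos']+[0,0,.019]
A=R.from_euler('z',yaw).as_matrix()
print('jaw mid',g+A@[.1,0,-.038])
T=cv2.imread('pics/top2.png')[140:280,160:360];T=cv2.resize(T,(600,420),interpolation=cv2.INTER_CUBIC)
S=cv2.imread('pics/scene2.png')[110:250,260:460];S=cv2.resize(S,(600,420),interpolation=cv2.INTER_CUBIC)
for s in(1,-1):
    k=[g+A@np.array([.1+dx,s*.0345,-.038+dz]) for dx,dz in((-.016,.048),(.016,.048),(.016,-.018),(-.016,-.018))]
    for im,cc,of in((T,c,(160,140)),(S,sc,(260,110))):
        pts=np.int32([(proj(cc,p)-of)*3 for p in k]);cv2.polylines(im,[pts],True,(0,0,255),1)
cake=np.array([.5724,.2295,.003])
for im,cc,of in((T,c,(160,140)),(S,sc,(260,110))):
    for z in(.003,.039):
        pts=np.int32([(proj(cc,[cake[0]+.022*np.cos(t),cake[1]+.022*np.sin(t),z])-of)*3 for t in np.linspace(0,6.28,30)]);cv2.polylines(im,[pts],True,(255,0,255),1)
v=np.hstack([T[100:300,80:400],S[0:200,150:470]]);v=cv2.resize(v,(800,250))
v=np.vstack([cv2.resize(T[130:300,90:350],(459,300),interpolation=0),cv2.resize(S[20:190,200:460],(459,300),interpolation=0)])
cv2.imwrite('pics/ov.png',v)
E
```

```text
jaw mid [0.5618 0.2228 0.1236]
```

View pics/ov.png

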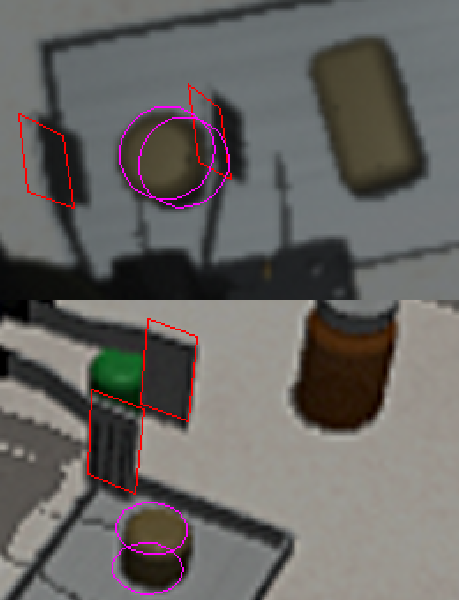

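The overlay shows the real jaws about 5 mm further toward −y than predicted. The cake matches to about 2 mm. I'll go lower and re-check from closer.

Emit:
{"method": "apply_moves", "body": {"moves": [[-0.02,0.01,0.03,0,0,0,0.5],[-0.04,0.03,0.1,0,0,0,0.5],[-0.06,0.04,0.18,0,0,0,0.5],[-0.062,0.041,0.24,0,0,0,0.5],[-0.062,0.041,0.26,0,0,0,0.5],[-0.062,0.041,0.26,0,0,0,0.5],[-0.062,0.041,0.26,0,0,0,0.5]]}}

```text
time_s: 8.0
tool_pos: [0.4737, 0.2185, 0.0908]
tool_rot: [180.0, 0.0, -170.9]
force: [0.1, 0.3, -0.9]
grip_width: 0.0566
grasp_force: 5.0
```

```bash
cat > ov.py <<'E'
from h import *
import sys
np.set_printoptions(precision=4,suppress=True)
def proj(c,p):
    M=R.from_euler('xyz',c['orientation'],degrees=True).as_matrix();f=200/np.tan(np.radians(c['fov_y'])/2)
    q=M.T@(np.array(p)-c['position']);return np.array([c['cx']-f*q[0]/q[2],c['cy']+f*q[1]/q[2]])
o=env.get_obs();yaw=np.radians(o['tool_rot'][2]+180);g=o['tool_pos']+[0,0,.019];A=R.from_euler('z',yaw).as_matrix()
print('jaw mid',g+A@[.1,0,-.038],o['tool_rot'],o['grip_width'])
cake=np.array([.5724,.2295,.003]);out=[]
for cam in('top','scene'):
    im=viewer.read_camera(cam)[:,:,::-1].copy();c=viewer.get_calibration(cam)
    ce=proj(c,cake).astype(int)-[40,30]; K=6
    raw=cv2.resize(im[ce[1]:ce[1]+50,ce[0]:ce[0]+66],(396,300),interpolation=cv2.INTER_CUBIC)
    v=raw.copy()
    for s in(1,-1):
        k=[g+A@np.array([.1+dx,s*.0345,-.038+dz]) for dx,dz in((-.016,.048),(.016,.048),(.016,-.018),(-.016,-.018))]
        cv2.polylines(v,[np.int32([(proj(c,p)-ce)*K for p in k])],True,(0,0,255),1)
    for z in(.003,.039):
        cv2.polylines(v,[np.int32([(proj(c,[cake[0]+.022*np.cos(t),cake[1]+.022*np.sin(t),z])-ce)*K for t in np.linspace(0,6.28,30)])],True,(255,0,255),1)
    out.append(np.hstack([raw,v]))
cv2.imwrite(f'pics/{sys.argv[1]}.png',cv2.convertScaleAbs(np.vstack(out),alpha=1.5))
E
python3 ov.py ov2
```

```text
jaw mid [0.5724 0.2343 0.0718] [ 179.9899    0.0254 -170.8607] 0.05663373614030555
```

View pics/ov2.png

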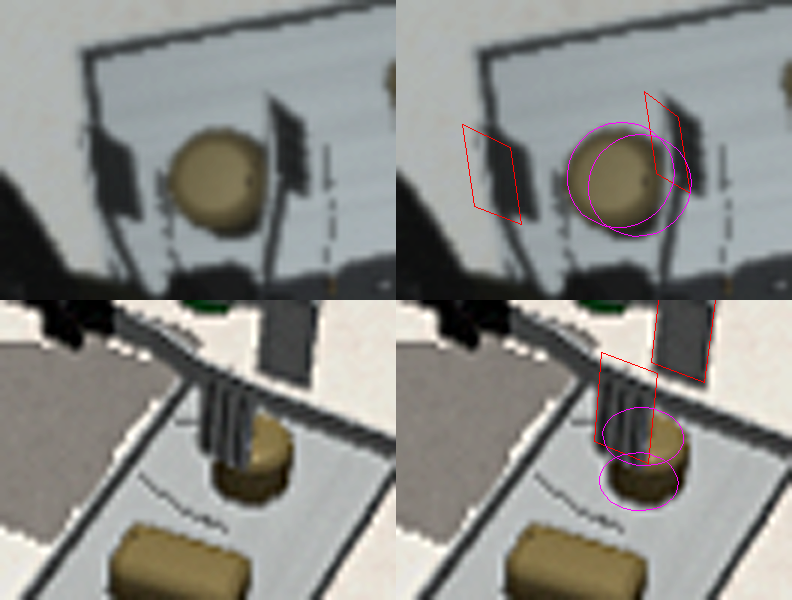

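```bash
python3 - <<'E'
from h import *
from scipy.optimize import least_squares
np.set_printoptions(precision=4,suppress=True)
def proj(c,p):
    M=R.from_euler('xyz',c['orientation'],degrees=True).as_matrix();f=200/np.tan(np.radians(c['fov_y'])/2)
    q=M.T@(np.array(p)-c['position']);return np.array([c['cx']-f*q[0]/q[2],c['cy']+f*q[1]/q[2]])
for n,guess in(('top',(222,213)),('scene',(356,163))):
    im=cv2.imread(f'pics/{n}0.png');u,v=guess
    s=im[v-16:v+17,u-16:u+17].astype(int); m=((s[:,:,2]-s[:,:,0])>0.2*s[:,:,2]).astype(np.uint8)
    k,l,st,ce=cv2.connectedComponentsWithStats(m); i=1+np.argmax(st[1:,4])
    x,y,w,h,_=st[i]; box=np.array([x+u-16,y+v-16,w,h])
    c=viewer.get_calibration(n)
    P=[proj(c,[.5724+.022*np.cos(t),.2295+.022*np.sin(t),z]) for z in(.004,.038) for t in np.linspace(0,6.28,60)]
    P=np.array(P);print(n,'seen box',box,'centre',box[:2]+(box[2:]-1)/2,'pred',(P.min(0)+P.max(0))/2,np.ptp(P,0))
    M=np.array([proj(c,np.array([.5724,.2295,.021])+d)-proj(c,[.5724,.2295,.021]) for d in([.001,0,0],[0,.001,0])]).T
    print('dxdy mm',np.linalg.solve(M,box[:2]+(box[2:]-1)/2-(P.min(0)+P.max(0))/2))
E
```

```text
top seen box [212 205  17  16] centre [220.  212.5] pred [222.8506 212.8974] [20.4904 18.9028]
dxdy mm [1.1667 7.1835]
scene seen box [350 156  13  15] centre [356. 163.] pred [354.8997 163.5253] [14.0213 16.79  ]
dxdy mm [1.4653 4.2067]
```

Emit:
{"method": "apply_moves", "body": {"moves": [[0,0.015,0.02,0,0,0,0.5],[0,0.03,0.04,0,0,0,0.5],[0,0.03,0.05,0,0,0,0.5],[0,0.03,0.05,0,0,0,0.5],[0,0.03,0.05,0,0,0,0.5]]}}

```text
time_s: 8.6
tool_pos: [0.4725, 0.2243, 0.0805]
tool_rot: [-180.0, -0.0, -170.9]
force: [0.2, -0.6, -1.3]
grip_width: 0.0566
grasp_force: 5.0
```

```bash
sed -i 's/.5724,.2295,.003/.5737,.2335,.003/' ov.py; python3 ov.py ov3
```

```text
jaw mid [0.5712 0.2402 0.0615] [-179.9912   -0.003  -170.8506] 0.05664211414348103
```

View pics/ov3.png

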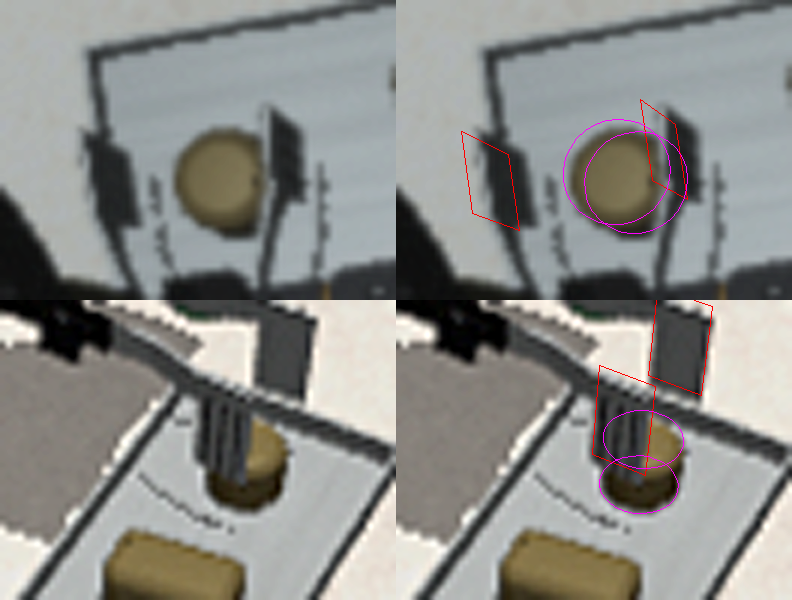

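The jaws now straddle the cake evenly: in the scene view their mid-point falls on the cake centre within about 1 mm. Lowering.

Emit:
{"method": "apply_moves", "body": {"moves": [[0,0,0.03,0,0,0,0.5],[0,0,0.06,0,0,0,0.5],[0,0,0.09,0,0,0,0.5],[0,0,0.12,0,0,0,0.5],[0,0,0.15,0,0,0,0.5],[0,0,0.17,0,0,0,0.5],[0,0,0.17,0,0,0,0.5],[0,0,0.17,0,0,0,0.5]]}}

```text
time_s: 9.5
tool_pos: [0.4726, 0.2244, 0.0466]
tool_rot: [-180.0, 0.0, -170.8]
force: [0.7, 0.2, -1.5]
grip_width: 0.0569
grasp_force: 5.0
```

Emit:
{"method": "apply_moves", "body": {"moves": [[0,0,0,0,0,0,0.3],[0,0,0,0,0,0,0.3],[0,0,0,0,0,0,0.2],[0,0,0,0,0,0,0.2],[0,0,0,0,0,0,0.2],[0,0,0,0,0,0,0.2]], "grip_force": 12}}

```text
time_s: 10.1
tool_pos: [0.4727, 0.2245, 0.0467]
tool_rot: [180.0, 0.0, -170.8]
force: [1.0, -0.3, -2.4]
grip_width: 0.0458
grasp_force: 11.9
```

Emit:
{"method": "apply_moves", "body": {"moves": [[0,0,0,0,0,0,0.2],[0,0,0,0,0,0,0.2],[0,0,0,0,0,0,0.2],[0,0,0,0,0,0,0.2]], "grip_force": 25}}

```text
time_s: 10.5
tool_pos: [0.4726, 0.2244, 0.0466]
tool_rot: [180.0, 0.0, -170.8]
force: [1.0, 1.3, -1.8]
grip_width: 0.0454
grasp_force: 24.9
```

Closed 11 mm, i.e. 0.11 rad, so the jaws are on the cake. Lifting.

Emit:
{"method": "apply_moves", "body": {"moves": [[0,0,-0.02,0,0,0,0.2],[0,0,-0.05,0,0,0,0.2],[0,0,-0.1,0,0,0,0.2],[0,0,-0.17,0,0,0,0.2],[0,0,-0.25,0,0,0,0.2],[0,0,-0.33,0,0,0,0.2],[0,0,-0.41,0,0,0,0.2],[0,0,-0.49,0,0,0,0.2],[0,0,-0.57,0,0,0,0.2],[0,0,-0.64,0,0,0,0.2],[0,0,-0.69,0,0,0,0.2],[0,0,-0.72,0,0,0,0.2],[0,0,-0.73,0,0,0,0.2],[0,0,-0.73,0,0,0,0.2],[0,0,-0.73,0,0,0,0.2],[0,0,-0.73,0,0,0,0.2]], "grip_force": 27}}

```text
time_s: 12.1
tool_pos: [0.4721, 0.2242, 0.1919]
tool_rot: [-180.0, -0.1, -170.8]
force: [-0.2, -0.4, -3.4]
grip_width: 0.0452
grasp_force: 26.8
```

```bash
python3 - <<'E'
from h import *
o=env.get_obs();print(o['grip_width'],o['force'],o['joint_velocities'])
s=save('scene','scene4')[60:250,240:440,::-1];t=save('top','top4')[130:320,130:330,::-1]
cv2.imwrite('pics/fin.png',cv2.convertScaleAbs(cv2.resize(np.hstack([s,t]),(800,380),interpolation=cv2.INTER_CUBIC),alpha=1.4))
E
```

```text
0.04520354838613401 [-0.1590608  -0.36956797 -3.40063354] [-0.11143198 -0.08372881  0.09261755 -0.18986935  0.1331528   0.07028097
  0.01811853]
```

View pics/fin.png

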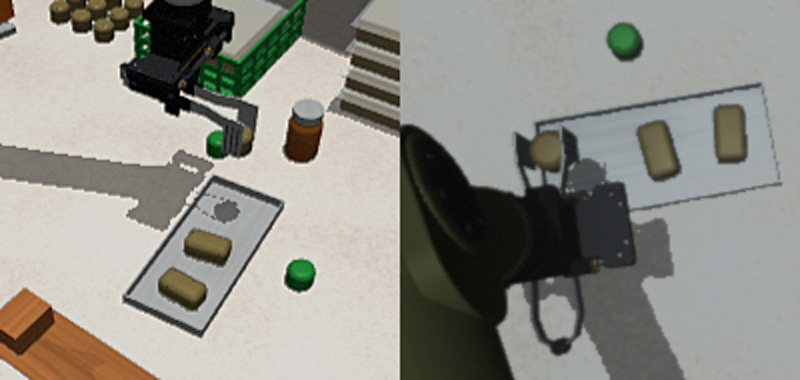

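The round cake is held between the jaws (scene crop (240,138)), well above the tray. The two long cakes lie undisturbed in the tray.

```bash
python3 -c "
from cell import env
print(env.sign_off())"
```

```text
the job is handed in; nothing more can be done
None
```

The round cake is held still in the squeezed tongs, lifted about 14.5 cm from where it lay, with both long cakes left in place; the job was handed in at about 12 s.

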